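Butt the instrument module to its neighbour and scan the pair

TASK

Book in the pair of instrument modules: pick up the loose long black module and set it down gently on the free half of the aluminium plate, its plain end butted flush against the plain end of the module clamped there and their sides in line, and let go of it. Then squeeze the trigger of the hand scanner on the stand all the way in, hold it for about a second, and release it. Leave the other things on the bench where they are.

Things in the scene. Friction and masses are not known exactly. Their poses are not given: they have to be found in the camera images.
- module: the loose long black module, 90 (its x) x 46 (y) x 55 mm high, about 0.3 kg, standing on the bench. Two 11 mm steel binding posts stick out 14 mm from its -x end, 28 mm up; its +x end is plain and flat. White meter face and vents on top, white label on both long sides. Origin: centre of its underside. Grasp it across its 46 mm width from above
- module_mate (a point): middle of the lower edge of the module's plain end (module frame [45, 0, 0] mm); axes as the module's
- nest: fixed aluminium plate 200 (x) x 80 (y) x 8 mm, origin at the centre of its underside. A 90 x 46 x 55 mm module like the loose one is clamped on its +x half: plain end at nest x = 0 facing -x, posts at its +x end, 22 mm high clamps beside it at x 40 to 70 mm. The -x half is free: with the module butted, its origin is at nest [-45, 0, 8] mm, x axes parallel
- nest_mate (a point): on the plate's upper face, middle of the lower edge of the clamped module's plain end (nest frame [0, 0, 8] mm); axes as the nest's. The module's module_mate must come to this point
- scanner: pistol-shaped hand scanner fixed on its side on a stand, mid-plane 80 mm up; origin on the bench under the corner of grip and head. Head: x -6 to 57, y -63 to 60 mm, top at z 115 mm, window facing -y to the plate. Grip: bar along -x to x = -118 mm, y 5 to 37 mm, z 64 to 96 mm, free underneath. Trigger on the grip's -y side
- trigger (a joint): the scanner's trigger: black blade 55 mm long, 9 thick, 24 high (z 68 to 92 mm), hinged about the vertical at scanner [-6, -2, 80] mm, reaching to -x and splayed to -y. 0 = released, 0.30 rad = all the way in (along the grip). Sprung back: 3 to 8 N at 40 mm from the hinge. Across blade and grip at scanner x = -56 mm: 59 mm released, 44 mm squeezed
- trigger_pad (a point): on the trigger's outer face, 40 mm from its hinge; moves with it
- squeeze_point (a point): scanner frame [-45, 14.5, 80] mm: midway between the back of the grip and the outer face of the fully squeezed trigger; x and y axes as the scanner's. A gripper pointing down, centred here and closing along the scanner's y, squeezes the trigger fully
- short_module: bystander: loose shorter and lower black module of the same style, 60 x 46 x 42 mm, origin under its centre
- board: bystander: loose round green circuit board, 96 mm across, up to 16 mm high, origin under its centre
- multimeter: bystander: loose multimeter 150 x 75 x 35 mm lying flat, origin under its centre
- screwdriver: bystander: loose screwdriver lying along its x
- cutters: bystander: loose wire cutters about 125 mm long along x, 50 mm wide, 12 mm high
- spool: bystander: loose metal spool 60 mm across, 40 mm high, standing upright, origin under its centre
Things that resemble listed ones, but are neither listed nor needed, are in the scene too. What is shaped like the scanner but pink or turquoise is not meant.

How it is judged:
On the way, in this order (a step that is already met when the one before it is completed fails the run):
1. the module stands on the plate flush against its neighbour, let go, trigger not squeezed (x of module_mate in the frame of nest_mate above -0.003 m and y of module_mate in the frame of nest_mate between -0.005 and 0.005 m and z of module_mate in the frame of nest_mate between -0.004 and 0.004 m and angle between the x axis of module and the x axis of nest, either way round below 0.06 rad and contact force between the fingers and module below 0.5 N and linear speed of module below 0.02 m/s and value of joint trigger below 0.06 rad), for 0.3 s.
2. the trigger is squeezed all the way in (over 0.24 rad) and held at least half a second while the pair stays flush (x of module_mate in the frame of nest_mate above -0.003 m and y of module_mate in the frame of nest_mate between -0.005 and 0.005 m and z of module_mate in the frame of nest_mate between -0.004 and 0.004 m and angle between the x axis of module and the x axis of nest, either way round below 0.06 rad and value of joint trigger above 0.24 rad), for 0.5 s.
At the end, for the whole second after the job is handed in: the module stands upright and at rest on the plate, its plain end within 3 mm of the clamped module's plain end, sides in line within 5 mm and 0.06 rad; the trigger is released (below 0.04 rad) (x of module_mate in the frame of nest_mate above -0.003 m and y of module_mate in the frame of nest_mate between -0.005 and 0.005 m and z of module_mate in the frame of nest_mate between -0.004 and 0.004 m and angle between the x axis of module and the x axis of nest, either way round below 0.06 rad and angle between module's own z axis and vertical below 0.05 rad and linear speed of module below 0.02 m/s and value of joint trigger below 0.04 rad); the robot touches nothing.
It fails at once if the trigger squeezed (over 0.15 rad) while the module is still more than 10 mm from its neighbour (value of joint trigger above 0.15 rad and distance between module_mate and nest_mate above 0.01 m).
It fails at once if the module dropped or slammed (over 0.6 m/s within 30 mm of the bench) (height (world z) of module below 0.03 m and linear speed of module above 0.6 m/s).
It fails at once if a bystander shifted more than 30 mm (distance of any of short_module, board, multimeter, screwdriver, cutters, spool from where it was at the start of the episode above 0.03 m).
It also fails if it takes over 48 s, if anything falls off the work surface, if the arm or the gripper's body presses on something with over 40 N, if the wrist force passes 120 N, or if a joint passes its speed limit or range.

ROBOT

A 6-joint arm with a two-finger parallel gripper is mounted at the origin on the work surface. World frame = base frame: x ahead of the robot, y to its left, z up, the work surface at z = 0. Lengths are in m, angles in rad, forces in N, time in s.
With the tool pointing down it reaches from about 0.35 to 0.775 m from the base axis. Payload 7.3 kg.
Tool frame: the origin (TCP) lies at the very end of the fingers, on their centre line; the grasp point (between the pads) lies bot.hold_point_z behind it (bot.hold_point_z is the distance from the TCP to the grasp point, in m); z points along the fingers, y is the line along which they close (so a half turn about z gives the same grasp; the last joint's range is limited). The gripper opens to 92 mm and grips with 3 to 60 N. Pads are 19 mm wide; open, the fingers measure 130 mm over their backs; the gripper's body (75 mm by 190 mm) begins 47 mm behind the grasp point.
Start: joints at [1.133, 0.342, 1.524, -0, 1.275, -0.146], TCP at [0.151, 0.503, 0.227] pointing down, gripper open.
Joint ranges: [-2.53, 2.53], [-0.77, 2.02], [0.04, 2.7], [-1, 4.14], [0.28, 2.66], [-3.11, 3.11]. Speed limits (rad/s): [2.57, 2.57, 3.14, 3.14, 3.14, 3.14].

INTERFACE

Orientations are given as a unit quaternion [w, x, y, z].
In Python, from cell import bot, optics, finish_job, finder gives the robot as it stands. The module is installed in compiled form; this text tells all that it offers.
- The arm moves only by the tool arm_command, never from a script. Its argument "rows" is a list of rows, each a list of 7 numbers: the shift along the tool's x, y, z in mm, then the turn, a rotation vector about the tool's x, y, z in degrees, then the opening, from 0 (shut) to 1 (fully open). In form: [[x, y, z, rx, ry, rz, jaw], ...]. A call has 1 to 20 rows; each row shifts and turns the commanded pose from where the row before left it, along the tool's axes as they then stand; what a row does not reach is not made up. A row lasts 1/8 s, in which the tool goes at most 62.5 mm and 10.7 degrees, less where a joint would pass 70% of its speed; a pose out of reach is approached as far as the arm can. A call is refused whole if a number of a shift passes 62.5 or a number of a turn 10.7, either way. A call with a gripper value outside its range is refused whole. The fingers move at their own pace and stop on an object; the grip force is fixed at half the most. Time passes only in rows, so rows that do not move let the fingers close. It gives the time, the measured TCP pose, the force, the opening and the grip force at its end, in the units of the state.
- bot.get_obs(): the state, without advancing time (a new reading comes with each control period).
- optics.get_image(name): name is "scene" or "top" or "wrist"; returns a dict with "frame" (400x640x3 uint8, blue, green, red), "depth" (400x640 float32, m along the optical axis (not along the pixel's ray), 0 where there is no reading), "intrinsics" (3x3 intrinsics, pixels), "k1" (the pictures are not rectified: a ray, as slopes to the right and down, at radius r is drawn at 1 + k1 r^2 times it, then the intrinsics apply), "R" (3x3) and "t" (3): a world point X has camera coordinates R X + t. Camera axes: x right, y down, z forward; pixel columns grow to the right and rows downward; lengths in m; the calibration is good to about 2 mm. A picture is of the moment at which its call begins.
- finish_job(): hands the job in; it is judged then, once.
Trained networks look in a picture, given as the dict that the camera call returned (one of the last four; its "shot" number tells which), for a name from the list of things; names that differ only in an ending like _2 or _b are one class to them, and where a whole thing is asked for, a point or a joint stands for the part that bears it (a point fixed in the world has none). Each returns a list of dicts, best first, with "confidence" (0 to 1); they miss things now and then, are a little off and sometimes report something else, mostly with a low value. They report only what shows in the picture. A call takes as long as a camera call. They do not tell look-alikes from the thing itself.
- finder.spot_in(picture, name): "pixel" ([column, row] in pixels, amid what is visible of it).
- finder.tip_of(picture, name): "pixel" ([column, row] in pixels: a listed point, or the origin of a listed thing).
The state is a dict: "time_s": time; "joint_pos": joint angles; "dq": joint speeds; "joint_torque": joint torques, N m; "tcp_pos": TCP position; "tcp_rot": TCP orientation; "ft_force": force on the tool from outside, world axes, zero at the start; "moment": the same for the moment, N m; "width": opening from 0.0 (shut) to 1.0 (fully open); "finger_force": force on a finger pad.
Only numpy, scipy, OpenCV 4.12 (cv2) and the standard library are available. Lean on these libraries where they do the work, as an engineer would, in place of code of your own. Each camera call takes 0.05 s, during which the arm holds its last target. There are 200 camera calls.

## Working session

There is one attempt and no reset: what is moved stays moved. The work goes in short steps, Python scripts to look and compute and a tool call to move; the robot and the scene stay as the last step left them, time stands still between calls to the robot, and variables do not carry over. Pictures are saved under pics/ and viewed, at most 10 in all, crops included, and the job is handed in when it is done.

Besides the shell and the picture viewer there is one more tool, called after ">>>" in YAML: its name, and indented under it one key for each argument. arm_command: Moves the arm, as the interface text tells. Its arguments: {"type":"object","properties":{"rows":{"type":"array"}},"required":["rows"]}

```bash
mkdir -p pics
cat > h.py <<'E'
import numpy as np, cv2
from cell import bot, optics, finder, finish_job
from scipy.spatial.transform import Rotation as Ro
def und(p,px):
    K=p["intrinsics"];d=np.array([(px[0]-K[0,2])/K[0,0],(px[1]-K[1,2])/K[1,1]]);u=d.copy()
    for _ in range(20): u=d/(1+p["k1"]*(u@u))
    return u
def cloud(p):
    "world points of every pixel (HxWx3), nan without depth"
    h,w=p["depth"].shape;K=p["intrinsics"]
    v,u=np.mgrid[:h,:w];D=np.stack([(u-K[0,2])/K[0,0],(v-K[1,2])/K[1,1]],-1);U=D.copy()
    for _ in range(15): U=D/(1+p["k1"]*(U**2).sum(-1,keepdims=True))
    z=np.where(p["depth"]>0,p["depth"],np.nan)
    X=np.concatenate([U*z[...,None],z[...,None]],-1)
    return (X-p["t"])@np.asarray(p["R"])
def onplane(p,px,z):
    "pixel ray met with the plane world z"
    R=np.asarray(p["R"]);d=R.T@np.r_[und(p,px),1];c=-R.T@np.asarray(p["t"])
    return c+d*(z-c[2])/d[2]
def proj(p,X):
    x=np.asarray(p["R"])@X+p["t"];s=x[:2]/x[2];s=s*(1+p["k1"]*(s@s));K=p["intrinsics"]
    return np.array([K[0,0]*s[0]+K[0,2],K[1,1]*s[1]+K[1,2]])
E
python3 - <<'E'
from h import *
np.set_printoptions(precision=4,suppress=True)
print(bot.get_obs(),bot.hold_point_z)
for n in ["top","scene"]:
    p=optics.get_image(n);cv2.imwrite(f"pics/{n}0.png",p["frame"]);c=cloud(p)
    np.savez(f"{n}0.npz",c=c,f=p["frame"])
    print(n,-np.asarray(p["R"]).T@p["t"])
    for k in ["module","nest","scanner","trigger","short_module"]:
        for d in finder.spot_in(p,k)[:3]:
            a,b=np.round(d["pixel"]).astype(int);print(k,"spot",d["confidence"],a,b,c[b,a])
    for k in ["module","nest","scanner","module_mate","nest_mate","trigger_pad","squeeze_point"]:
        for d in finder.tip_of(p,k)[:3]:print(k,"tip",d["confidence"],np.round(d["pixel"]))
E
```

```text
{'time_s': 0.0, 'joint_pos': array([ 1.133 ,  0.3427,  1.525 ,  0.    ,  1.2754, -0.146 ]), 'dq': array([-0.0023,  0.0002,  0.0005, -0.0004,  0.0004, -0.0015]), 'joint_torque': array([ -0.0001, -43.1248, -24.4222,   0.0717,   0.0561,  -0.0002]), 'tcp_pos': array([0.1508, 0.5024, 0.2261]), 'tcp_rot': array([-0.0002,  0.1454,  0.9894, -0.0007]), 'ft_force': array([-0.8269,  0.1843,  0.3259]), 'moment': array([ 0.0211, -0.0237,  0.039 ]), 'finger_force': 0.0, 'width': 0.9975637241111984} 0.0188
top [0.3569 0.0729 1.3653]
module spot 0.9 403 223 [ 0.4681 -0.1395  0.0489]
nest spot 0.9 311 192 [0.5616 0.1077 0.0293]
scanner spot 0.84 233 213 [0.5017 0.3126 0.0867]
scanner spot 0.84 176 296 [0.2892 0.4562 0.1082]
scanner spot 0.68 158 198 [0.5474 0.5172 0.0795]
trigger spot 0.66 160 211 [0.5208 0.535  0.0088]
trigger spot 0.45 183 314 [0.241  0.4459 0.0803]
short_module spot 0.91 478 225 [ 0.4574 -0.3458  0.0469]
module tip 0.8 [401. 223.]
nest tip 0.64 [310. 198.]
scanner tip 0.83 [238. 215.]
scanner tip 0.63 [165. 205.]
scanner tip 0.61 [186. 302.]
module_mate tip 0.61 [397. 212.]
nest_m
[... 376 characters left out ...]
3 223 [0.6251 0.1426 0.0479]
scanner spot 0.95 458 198 [0.3269 0.4734 0.0915]
scanner spot 0.86 452 257 [0.6005 0.5504 0.0861]
scanner spot 0.76 388 222 [0.5575 0.3325 0.0878]
short_module spot 0.56 241 164 [ 0.4779 -0.3246  0.0361]
module tip 0.89 [280. 181.]
nest tip 0.89 [326. 222.]
nest tip 0.44 [224. 193.]
scanner tip 0.98 [447. 266.]
scanner tip 0.83 [386. 233.]
scanner tip 0.59 [456. 212.]
module_mate tip 0.75 [275. 190.]
module_mate tip 0.36 [281. 165.]
nest_mate tip 0.93 [328. 222.]
trigger_pad tip 0.64 [447. 235.]
trigger_pad tip 0.55 [458. 184.]
trigger_pad tip 0.37 [385. 200.]
squeeze_point tip 0.94 [464. 186.]
squeeze_point tip 0.83 [395. 203.]
squeeze_point tip 0.57 [453. 236.]
```

Run:
```python
import cv2
t=cv2.imread("pics/top0.png");cv2.imwrite("pics/top0c.png",cv2.resize(t[130:370,120:520],None,fx=2,fy=2,interpolation=cv2.INTER_CUBIC))
t=cv2.imread("pics/scene0.png");cv2.imwrite("pics/scene0c.png",cv2.resize(t[110:350,170:570],None,fx=2,fy=2,interpolation=cv2.INTER_CUBIC))
```

```text
(no output)
```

View pics/top0c.png

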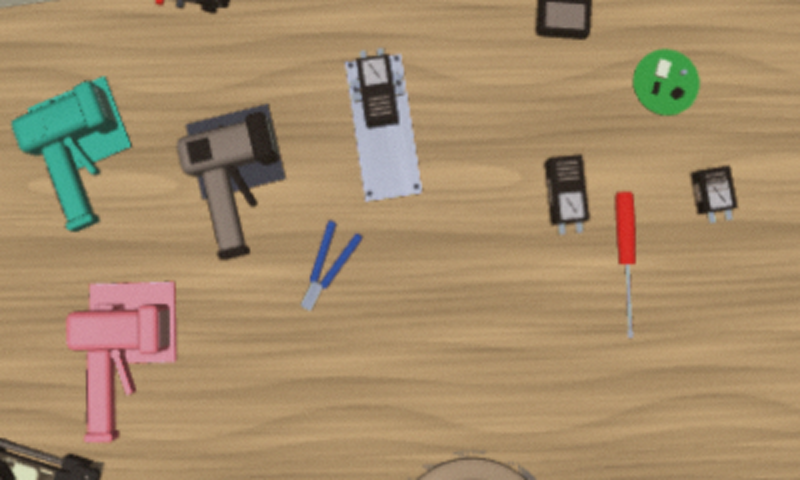

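View pics/scene0c.png

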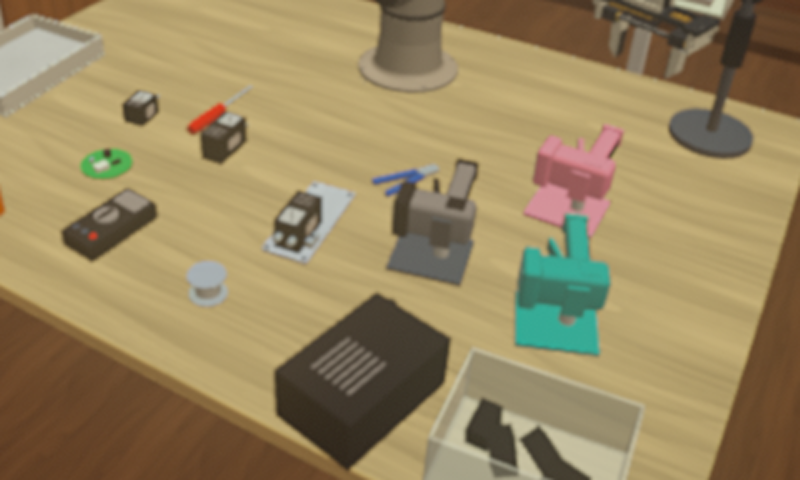

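The top picture shows the loose module at about (403,223) with its posts towards the robot, the plate at (310,192) with its free half towards the robot, and the grey scanner at (233,213). The pink and turquoise scanners are decoys. Next I get rough poses from depth.

```bash
cat >> h.py <<'E'
def rect(P):
    "min area rectangle of points xy in mm: centre, sizes, yaw of long side(deg)"
    (c,s,a)=cv2.minAreaRect((P[:,:2]*1000).astype(np.float32))
    if s[0]<s[1]: a+=90;s=s[::-1]
    a=(a+90)%180-90
    return np.round(c,1),np.round(s,1),round(a,2)
E
python3 - <<'E'
from h import *
np.set_printoptions(precision=4,suppress=True)
z=np.load("top0.npz");c=z["c"]
def box(x0,x1,y0,y1,z0,z1):
    m=(c[...,0]>x0)&(c[...,0]<x1)&(c[...,1]>y0)&(c[...,1]<y1)&(c[...,2]>z0)&(c[...,2]<z1);return c[m]
for n,b in dict(module=(.38,.56,-.22,-.07,.045,.075),clamped=(.5,.75,.03,.2,.045,.085),plate=(.4,.8,.0,.22,.004,.02),grip=(.3,.47,.2,.4,.07,.13),scan=(.3,.7,.2,.42,.07,.15)).items():
    P=box(*b);print(n,len(P),rect(P),np.median(P[:,2]))
P=box(.3,.8,-.3,.0,-.05,.02);print("bench",np.median(P[:,2]))
p=optics.get_image("wrist");print(-np.asarray(p["R"]).T@p["t"],p["R"],p["intrinsics"],Ro.from_quat(np.roll(bot.get_obs()["tcp_rot"],-1)).as_matrix())
E
```

```text
module 552 (array([ 464., -142.]), array([89.9, 46.3]), 2.03) 0.054491681787818595
clamped 571 (array([606. , 113.1]), array([90.6, 46.7]), 7.87) 0.06269119240919108
plate 1841 (array([600.2, 110.1]), array([398.8, 219.4]), 0.06) 0.006912878876799788
grip 562 (array([382. , 332.5]), array([199. ,  79.9]), -21.8) 0.09415445586941915
scan 1892 (array([433.4, 329.5]), array([293.2, 128.3]), -11.41) 0.10415450100394497
bench -0.00029536429030262406
[0.0829 0.5228 0.3842] [[ 0.2878  0.9577 -0.0004]
 [ 0.9232 -0.2773  0.2659]
 [ 0.2546 -0.0769 -0.964 ]] [[326.232    0.     320.2883]
 [  0.     326.232  198.0114]
 [  0.       0.       1.    ]] [[-0.9577  0.2877  0.0001]
 [ 0.2877  0.9577  0.0001]
 [-0.      0.0001 -1.    ]]
```

>>> arm_command:
  rows:
    - [0,0,0,0,0,-9.4,1]
    - [0,0,0,0,0,-9.3,1]
    - [-37,-44.5,0,0,0,0,1]
    - [-37,-44.5,0,0,0,0,1]
    - [-37,-44.5,0,0,0,0,1]
    - [-37,-44.5,0,0,0,0,1]
    - [-37,-44.5,0,0,0,0,1]
    - [-37,-44.5,0,0,0,0,1]
    - [-37,-44.5,0,0,0,0,1]
    - [-5.3,-57,4.3,0,0,0,1]
    - [-5.3,-57,4.3,0,0,0,1]
    - [-5.3,-57,4.3,0,0,0,1]
    - [-5.3,-57,4.3,0,0,0,1]
    - [-5.3,-57,4.3,0,0,0,1]
    - [-5.3,-57,4.3,0,0,0,1]
    - [0,0,0,0,0,0,1]
    - [0,0,0,0,0,0,1]

```text
time_s: 3.48
tcp_pos: [0.464, -0.1398, 0.2007]
tcp_rot: [-0.0, -0.017, 1.0, 0.0]
ft_force: [-0.4, 0.9, -1.7]
width: 0.998
finger_force: 0.0
```

Run:
```python
from h import *
np.set_printoptions(precision=4,suppress=True)
p=optics.get_image("wrist");c=cloud(p);cv2.imwrite("pics/w1.png",p["frame"])
o=bot.get_obs();print(o["tcp_pos"],Ro.from_quat(np.roll(o["tcp_rot"],-1)).as_matrix())
m=(c[...,2]>.045)&(c[...,2]<.07)&(abs(c[...,0]-.464)<.07)&(abs(c[...,1]+.142)<.05)
P=c[m];print(len(P),rect(P),np.median(P[:,2]))
L=P[np.abs(P[:,2]-np.median(P[:,2]))<.003];print(rect(L))
m=(abs(c[...,2])<.03)&(abs(c[...,0]-.464)<.07)&(abs(c[...,1]+.142)<.08);print("bench",np.median(c[m][:,2]))
```

```text
[ 0.464  -0.1393  0.2009] [[-0.9994 -0.0351 -0.0003]
 [-0.0351  0.9994  0.0006]
 [ 0.0002  0.0007 -1.    ]]
4324 (array([ 465.8, -143.2]), array([89.3, 46. ]), 3.89) 0.05471331017166185
(array([ 465.8, -143.2]), array([89.2, 46. ]), 3.89)
bench -0.0004016823707235637
```

View pics/w1.png

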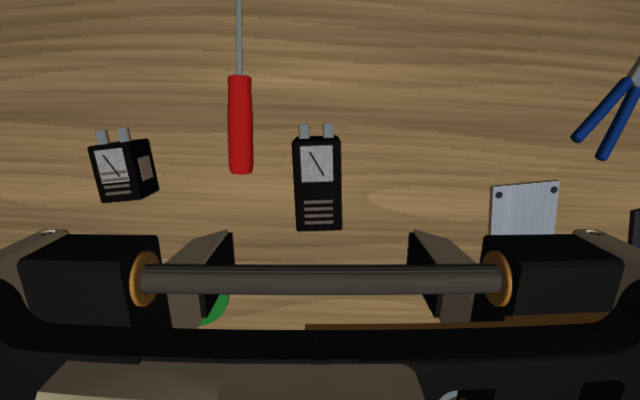

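The wrist picture shows the loose module whole at (317,183), posts up in the image, with the screwdriver handle beside it at (240,125). So I go down with the jaws only partly open.

>>> arm_command:
  rows:
    - [-1.5,-4,0,0,0,-1.9,0.72]
    - [0,0,40,0,0,0,0.72]
    - [0,0,40,0,0,0,0.72]
    - [0,0,30,0,0,0,0.72]
    - [0,0,0,0,0,0,0.72]
    - [0,0,0,0,0,0,0.72]

```text
time_s: 4.28
tcp_pos: [0.4667, -0.1436, 0.0922]
tcp_rot: [0.001, -0.035, 0.999, -0.0]
ft_force: [0.2, -0.2, -0.4]
width: 0.722
finger_force: 0.0
```

>>> arm_command:
  rows:
    - [0,0,30,0,0,0,0.72]
    - [0,0,30,0,0,0,0.72]
    - [0,0,18,0,0,0,0.72]
    - [0,0,0,0,0,0,0.72]
    - [0,0,0,0,0,0,0.3]
    - [0,0,0,0,0,0,0.3]
    - [0,0,0,0,0,0,0.3]
    - [0,0,0,0,0,0,0.3]
    - [0,0,0,0,0,0,0.3]

```text
time_s: 5.4
tcp_pos: [0.4665, -0.1442, 0.0139]
tcp_rot: [0.001, -0.034, 0.999, -0.0]
ft_force: [-0.0, 2.1, 5.8]
width: 0.502
finger_force: 30.0
```

>>> arm_command:
  rows:
    - [0,0,-20,0,0,0,0.3]
    - [0,0,-50,0,0,0,0.3]
    - [0,0,-50,0,0,0,0.3]
    - [-34.3,34.2,-16.6,0,0,0,0.3]
    - [-34.3,34.2,-16.6,0,0,0,0.3]
    - [-34.3,34.2,-16.6,0,0,0,0.3]
    - [-34.3,34.2,-16.6,0,0,0,0.3]
    - [-34.3,34.2,-16.6,0,0,0,0.3]
    - [-34.3,34.2,-16.6,0,0,0,0.3]
    - [-34.3,34.2,-16.6,0,0,0,0.3]
    - [0,0,0,0,0,-3.9,0.3]
    - [0,0,0,0,0,0,0.3]
    - [0,0,0,0,0,0,0.3]

```text
time_s: 7.02
tcp_pos: [0.6887, 0.1104, 0.2486]
tcp_rot: [-0.001, -0.067, 0.998, -0.0]
ft_force: [-1.2, 0.3, -2.8]
width: 0.502
finger_force: 30.0
```

Run:
```python
from h import *
np.set_printoptions(precision=4,suppress=True)
p=optics.get_image("wrist");c=cloud(p);cv2.imwrite("pics/w2.png",p["frame"]);np.savez("w2.npz",c=c)
o=bot.get_obs();print(o["tcp_pos"],o["width"],o["finger_force"],Ro.from_quat(np.roll(o["tcp_rot"],-1)).as_euler("xyz",degrees=True))
def sel(x0,x1,y0,y1,z0,z1):
    return c[(c[...,0]>x0)&(c[...,0]<x1)&(c[...,1]>y0)&(c[...,1]<y1)&(c[...,2]>z0)&(c[...,2]<z1)]
P=sel(.53,.68,.05,.18,.055,.072);print("clamped",len(P),rect(P),np.median(P[:,2]))
for zz in ((.004,.013),(.005,.011)):
    P=sel(.45,.75,.0,.22,*zz);print("plate",len(P),rect(P),np.median(P[:,2]))
# held module: sit near tcp
t=o["tcp_pos"];P=sel(t[0]-.09,t[0]+.03,t[1]-.035,t[1]+.035,t[2]-.03,t[2]+.055);print("held",len(P),rect(P),P.min(0),P.max(0))
```

```text
[0.6888 0.1103 0.2489] 0.498689555873537 29.99941349029541 [ 179.9961   -0.0521 -172.3227]
clamped 3836 (array([608. , 113.1]), array([89.2, 45.5]), 7.35) 0.06259132890885757
plate 5422 (array([580.1, 109.2]), array([166.2,  81. ]), 7.59) 0.007445975363262642
plate 5411 (array([580.1, 109.2]), array([166.2,  81. ]), 7.59) 0.0074465889213926805
held 18405 (array([667.3, 108.9]), array([76.4, 70.6]), 7.77) [0.6275 0.0753 0.2378] [0.7078 0.1453 0.3038]
```

View pics/w2.png

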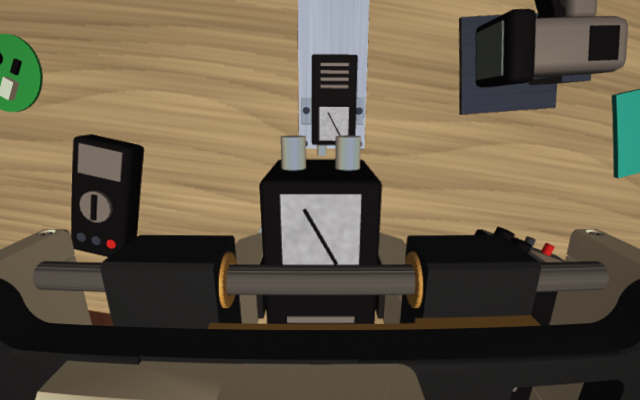

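The wrist picture shows the clamped module whole at (335,98) on the plate, with the held module in front and gripped square. I go back over the free half, 8 mm short of contact.

>>> arm_command:
  rows:
    - [44.3,3.5,0,0,0,0,0.3]
    - [44.3,3.5,0,0,0,0,0.3]
    - [44.2,3.5,0,0,0,0,0.3]
    - [44.2,3.5,0,0,0,0,0.3]
    - [0,0,40,0,0,0,0.3]
    - [0,0,50,0,0,0,0.3]
    - [0,0,50,0,0,0,0.3]
    - [0,0,40,0,0,0,0.3]
    - [0,0,20,0,0,0,0.3]
    - [0,0,15,0,0,0,0.3]
    - [0,0,8,0,0,0,0.3]
    - [0,0,0,0,0,0,0.3]
    - [0,0,0,0,0,0,0.3]

```text
time_s: 8.7
tcp_pos: [0.5126, 0.1009, 0.0269]
tcp_rot: [0.001, -0.068, 0.998, 0.0]
ft_force: [-0.1, -0.3, -3.4]
width: 0.499
finger_force: 30.0
```

>>> arm_command:
  rows:
    - [0,0,2,0,0,0,0.3]
    - [0,0,1.5,0,0,0,0.3]
    - [-2,0,0,0,0,0,0.3]
    - [-2,0,0,0,0,0,0.3]
    - [-1,0,0,0,0,0,0.3]
    - [0,0,0,0,0,0,0.3]
    - [0,0,0,0,0,0,0.3]

```text
time_s: 9.57
tcp_pos: [0.5168, 0.1015, 0.0226]
tcp_rot: [-0.0, -0.068, 0.998, 0.0]
ft_force: [-0.2, 0.3, -3.5]
width: 0.499
finger_force: 30.0
```

>>> arm_command:
  rows:
    - [-1,0,0,0,0,0,0.3]
    - [0,0,0,0,0,0,0.3]
    - [0,0,0,0,0,0,0.3]

```text
time_s: 9.95
tcp_pos: [0.5179, 0.1017, 0.0226]
tcp_rot: [0.0, -0.068, 0.998, 0.0]
ft_force: [0.8, 0.3, -2.7]
width: 0.5
finger_force: 30.0
```

>>> arm_command:
  rows:
    - [-1,0,0,0,0,0,0.3]
    - [0,0,0,0,0,0,0.3]
    - [0,0,0,0,0,0,0.3]

```text
time_s: 10.32
tcp_pos: [0.5189, 0.1018, 0.0226]
tcp_rot: [0.0, -0.068, 0.998, 0.0]
ft_force: [0.1, 0.2, -2.8]
width: 0.503
finger_force: 30.0
```

>>> arm_command:
  rows:
    - [-1,0,0,0,0,0,0.3]
    - [0,0,0,0,0,0,0.3]
    - [0,0,0,0,0,0,0.3]

```text
time_s: 10.7
tcp_pos: [0.5192, 0.1019, 0.0225]
tcp_rot: [-0.001, -0.068, 0.998, 0.0]
ft_force: [-4.2, -0.7, -1.9]
width: 0.503
finger_force: 30.0
```

>>> arm_command:
  rows:
    - [-1,0,0,0,0,0,0.3]
    - [0,0,0,0,0,0,0.3]
    - [0,0,0,0,0,0,0.3]

```text
time_s: 11.08
tcp_pos: [0.5192, 0.1019, 0.0223]
tcp_rot: [-0.002, -0.068, 0.998, 0.0]
ft_force: [-7.4, -1.5, 0.9]
width: 0.5
finger_force: 30.0
```

Contact came where predicted. I set it down and let go.

>>> arm_command:
  rows:
    - [0,0,0.5,0,0,0,0.3]
    - [0,0,0.5,0,0,0,0.3]
    - [0,0,0,0,0,0,0.3]
    - [0,0,0,0,0,0,0.3]

```text
time_s: 11.58
tcp_pos: [0.5192, 0.1019, 0.0221]
tcp_rot: [-0.002, -0.068, 0.998, -0.0]
ft_force: [-10.1, -2.0, 8.0]
width: 0.5
finger_force: 30.0
```

>>> arm_command:
  rows:
    - [0,0,0,0,0,0,0.7]
    - [0,0,0,0,0,0,0.7]
    - [0,0,0,0,0,0,0.7]
    - [0,0,0,0,0,0,0.7]
    - [0,0,0,0,0,0,0.7]

```text
time_s: 12.2
tcp_pos: [0.521, 0.1021, 0.0216]
tcp_rot: [0.0, -0.068, 0.998, 0.0]
ft_force: [-0.5, 0.2, 0.2]
width: 0.701
finger_force: 0.0
```

>>> arm_command:
  rows:
    - [0,0,-20,0,0,0,0.7]
    - [0,0,-40,0,0,0,0.7]
    - [-20,0,-50,0,0,0,0.7]
    - [-40,0,-45,0,0,0,0.7]
    - [-20,0,-45,0,0,0,0.7]
    - [0,0,0,0,0,0,0.7]
    - [0,0,0,0,0,0,0.7]

```text
time_s: 13.08
tcp_pos: [0.5993, 0.1128, 0.2205]
tcp_rot: [-0.001, -0.068, 0.998, 0.0]
ft_force: [-0.7, -0.3, -1.2]
width: 0.7
finger_force: 0.0
```

Run:
```python
from h import *
np.set_printoptions(precision=4,suppress=True)
p=optics.get_image("wrist");c=cloud(p);cv2.imwrite("pics/w3.png",p["frame"]);np.savez("w3.npz",c=c)
o=bot.get_obs();print(o["time_s"],o["tcp_pos"])
a=np.radians(7.5);n=np.array([563.4,107.3])/1000;ux=np.array([np.cos(a),np.sin(a)]);uy=np.array([-ux[1],ux[0]])
q=c[...,:2]-n;X=q@ux;Y=q@uy;Z=c[...,2]
m=(Z>.057)&(Z<.07)&(abs(Y)<.04)&(abs(X)<.11)
print("pair",rect(c[m]))
for nm,s in (("loose",X<-.006),("clamped",X>.006)):
    P=c[m&s];print(nm,len(P),rect(P),np.median(P[:,2]), "Y",np.percentile(Y[m&s],[1,99]),"X",X[m&s].min(),X[m&s].max())
g=m&(abs(Y)<.015);h,e=np.histogram(X[g],np.arange(-.01,.011,.001));print(h)
# scanner
t=np.load("top0.npz")["c"]
for nm,cc in (("wrist",c),("top",t)):
    m=(cc[...,2]>.09)&(cc[...,2]<.1)&(cc[...,1]>.2)&(cc[...,1]<.42)&(cc[...,0]>.3)&(cc[...,0]<.65);P=cc[m]
    print(nm,len(P),P.min(0) if len(P) else 0,P.max(0) if len(P) else 0)
```

```text
13.125 [0.5989 0.1128 0.22  ]
pair (array([562.9, 106.9]), array([179. ,  46.6]), 7.54)
loose 4571 (array([515.9, 100.8]), array([84.3, 46.2]), 8.04) 0.06260319917804681 Y [-0.0228  0.0223] X -0.09002572857319928 -0.00600925123636817
clamped 3652 (array([610.7, 113. ]), array([82.8, 46. ]), 7.21) 0.06275222336288032 Y [-0.023  0.022] X 0.006356335898577871 0.0890113827988589
[32 32 32 33 35 37 41 36 34 15 47 37 32 31 31 31 31 31 31 30]
wrist 5201 [0.4037 0.2446 0.09  ] [0.5712 0.3602 0.1   ]
top 634 [0.3057 0.2473 0.09  ] [0.5688 0.4077 0.0999]
```

View pics/w3.png

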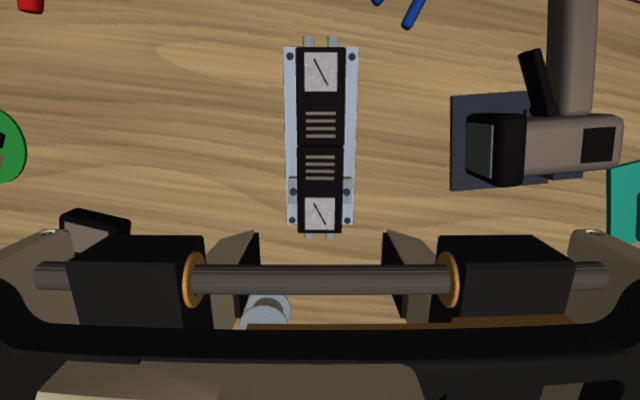

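The pair is flush: 179 mm long, sides in line, yaw 7.5°; it shows at (320,140) with no gap. Next is a close look at the grey scanner.

>>> arm_command:
  rows:
    - [23.7,47,-6,0,0,0,0.95]
    - [23.7,47,-6,0,0,0,0.95]
    - [23.7,47,-6,0,0,0,0.95]
    - [23.7,47,-6,0,0,0,0.95]
    - [23.7,47,-6,0,0,0,0.95]
    - [0,0,0,0,0,-5.3,0.95]
    - [0,0,0,0,0,0,0.95]
    - [0,0,0,0,0,0,0.95]

```text
time_s: 14.12
tcp_pos: [0.4507, 0.329, 0.2508]
tcp_rot: [-0.001, -0.113, 0.994, -0.0]
ft_force: [0.5, 0.2, 0.5]
width: 0.95
finger_force: 0.0
```

Run:
```python
from h import *
np.set_printoptions(precision=4,suppress=True)
p=optics.get_image("wrist");c=cloud(p);cv2.imwrite("pics/w4.png",p["frame"]);np.savez("w4.npz",c=c)
o=bot.get_obs();print(o["time_s"],o["tcp_pos"],Ro.from_quat(np.roll(o["tcp_rot"],-1)).as_euler("xyz",degrees=True))
Z=c[...,2];reg=(c[...,0]>.3)&(c[...,0]<.6)&(c[...,1]>.2)&(c[...,1]<.45)
P=c[reg&(Z>.105)&(Z<.125)];print("head",len(P),rect(P),np.median(P[:,2]))
P=c[reg&(Z>.086)&(Z<.1)];print("mid z",len(P),P.min(0),P.max(0))
lab,im=cv2.connectedComponents((reg&(Z>.086)&(Z<.1)).astype(np.uint8))
for i in range(1,lab):
    P=c[im==i]
    if len(P)>60: v,u=np.argwhere(im==i).mean(0);print(i,len(P),(int(u),int(v)),rect(P),np.median(P[:,2]))
for k in ["squeeze_point","trigger_pad","scanner"]:
    for d in finder.tip_of(p,k)[:3]:print(k,d["confidence"],np.round(d["pixel"]),onplane(p,d["pixel"],0 if k=="scanner" else .08))
```

```text
14.175 [0.451  0.3289 0.251 ] [-179.9798   -0.0726 -167.0613]
head 5015 (array([431.3, 370.5]), array([305.2, 108. ]), -34.67) 0.10965731518715399
mid z 5287 [0.3002 0.2477 0.086 ] [0.5263 0.4497 0.1   ]
1 189 (429, 60) (array([317.2, 401.7]), array([34.2, 14.5]), 46.09) 0.09326064710739061
2 82 (468, 74) (array([318.8, 438. ]), array([23.4,  1.8]), -86.79) 0.09405691288349763
3 5011 (304, 176) (array([446.7, 299.5]), array([124.1, 121.6]), 8.18) 0.0949888219156667
squeeze_point 0.93 [302. 182.] [0.4568 0.3105 0.08  ]
squeeze_point 0.85 [483. 259.] [0.4981 0.5259 0.08  ]
trigger_pad 0.9 [274. 185.] [0.466  0.2829 0.08  ]
scanner 0.89 [465.  45.] [0.2703 0.4619 0.    ]
scanner 0.6 [300. 206.] [0.5075 0.3135 0.    ]
scanner 0.2 [218.  82.] [0.377  0.1853 0.    ]
```

View pics/w4.png

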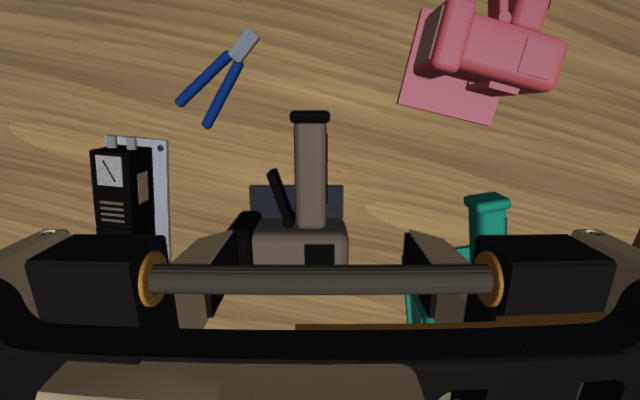

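Run:
```python
from h import *
np.set_printoptions(precision=4,suppress=True)
c=np.load("w4.npz")["c"]
s=np.zeros(c.shape[:2],bool);s[124:212,290:340]=1
P=c[s&(c[...,2]>.086)&(c[...,2]<.1)];r=rect(P);print("grip",len(P),r,np.median(P[:,2]))
a=np.radians(r[2]);ux=np.array([np.cos(a),np.sin(a)]);uy=np.array([-ux[1],ux[0]])
X=P[:,:2]@ux;Y=P[:,:2]@uy
k=[(x,*np.percentile(Y[abs(X-x)<.004],[2,50,98])) for x in np.arange(X.min()+.005,X.max(),.012)];print(np.array(k))
k=np.array(k);print("slope deg",np.degrees(np.polyfit(k[:,0],(k[:,1]+k[:,3])/2,1)))
H=c[112:235,225:352].reshape(-1,3);H=H[(H[:,2]>.06)&(H[:,2]<.13)];x=H[:,:2]@ux
s=np.zeros(c.shape[:2],bool);s[165:232,262:292]=1
T=c[s&(c[...,2]>.06)&(c[...,2]<.1)];print("blade",rect(T),np.median(T[:,2]),(T[:,:2]@ux).min(),(T[:,:2]@uy).min(), (T[:,:2]@uy).max())
print("grip end X",x.min())
# head: where z jumps above 105
hx=x[H[:,2]>.105];print("head X min",np.percentile(hx,[0,1,3]))
print("ux",ux)
```

```text
grip 2918 (array([440. , 315.7]), array([87.9, 32.8]), 13.02) 0.09511713984046083
[[0.4609 0.193  0.2085 0.2236]
 [0.4729 0.1927 0.2083 0.2246]
 [0.4849 0.1925 0.2082 0.2247]
 [0.4969 0.1932 0.2091 0.2247]
 [0.5089 0.193  0.209  0.2248]
 [0.5209 0.1927 0.2089 0.2248]
 [0.5329 0.1924 0.2088 0.2248]]
slope deg [ 0.2242 11.8443]
blade (array([479.8, 285.8]), array([59.1, 36. ]), 13.16) 0.09076146444484597 0.5022471264480032 0.1524389587587366 0.18840370821480298
grip end X 0.444809510490108
head X min [0.5541 0.5542 0.5543]
ux [0.9743 0.2253]
```

Grip, blade and head sit at (312,165), (282,195) and (295,235), tool yaw already parallel. The depth fit and the finder agree on the squeeze point to within 3 mm, so I go down open.

>>> arm_command:
  rows:
    - [-2.2,-16.8,0,0,0,0,1]
    - [0,0,40,0,0,0,1]
    - [0,0,50,0,0,0,1]
    - [0,0,20,0,0,0,1]
    - [0,0,0,0,0,0,1]
    - [0,0,0,0,0,0,1]

```text
time_s: 15.08
tcp_pos: [0.4578, 0.3136, 0.1428]
tcp_rot: [0.001, -0.114, 0.994, 0.0]
ft_force: [0.2, 0.3, -0.3]
width: 1.001
finger_force: 0.0
```

>>> arm_command:
  rows:
    - [0.8,-0.6,20,0,0,0,1]
    - [0,0,20,0,0,0,1]
    - [0,0,20,0,0,0,1]
    - [0,0,15,0,0,0,1]
    - [0,0,7,0,0,0,1]
    - [0,0,0,0,0,0,1]
    - [0,0,0,0,0,0,1]

```text
time_s: 15.95
tcp_pos: [0.4567, 0.3133, 0.0604]
tcp_rot: [0.001, -0.114, 0.993, 0.0]
ft_force: [-0.6, -0.2, 0.4]
width: 0.999
finger_force: 0.0
```

>>> arm_command:
  rows:
    - [0,0,0,0,0,0,0.3]
    - [0,0,0,0,0,0,0.3]
    - [0,0,0,0,0,0,0.3]
    - [0,0,0,0,0,0,0.3]
    - [0,0,0,0,0,0,0.3]
    - [0,0,0,0,0,0,0.3]

```text
time_s: 16.7
tcp_pos: [0.455, 0.3134, 0.0592]
tcp_rot: [-0.001, -0.114, 0.994, 0.0]
ft_force: [-4.7, 1.6, -1.2]
width: 0.473
finger_force: 30.0
```

Width 43.5 mm: fully squeezed. I hold about a second, release, then rise.

>>> arm_command:
  rows:
    - [0,0,0,0,0,0,0.3]
    - [0,0,0,0,0,0,0.3]
    - [0,0,0,0,0,0,0.3]
    - [0,0,0,0,0,0,0.3]
    - [0,0,0,0,0,0,0.3]
    - [0,0,0,0,0,0,0.3]
    - [0,0,0,0,0,0,0.3]
    - [0,0,0,0,0,0,0.3]
    - [0,0,0,0,0,0,1]
    - [0,0,0,0,0,0,1]
    - [0,0,0,0,0,0,1]
    - [0,0,0,0,0,0,1]
    - [0,0,0,0,0,0,1]
    - [0,0,0,0,0,0,1]

```text
time_s: 18.45
tcp_pos: [0.4561, 0.3133, 0.0597]
tcp_rot: [0.0, -0.114, 0.993, 0.0]
ft_force: [0.0, 1.2, -0.5]
width: 0.993
finger_force: 0.0
```

>>> arm_command:
  rows:
    - [0,0,-20,0,0,0,1]
    - [0,0,-40,0,0,0,1]
    - [0,0,-50,0,0,0,1]
    - [0,0,-50,0,0,0,1]
    - [0,0,-30,0,0,0,1]
    - [0,0,0,0,0,0,1]
    - [0,0,0,0,0,0,1]
    - [0,0,0,0,0,0,1]

```text
time_s: 19.45
tcp_pos: [0.4556, 0.3128, 0.2481]
tcp_rot: [-0.001, -0.114, 0.993, -0.0]
ft_force: [0.5, -0.4, -0.3]
width: 1.0
finger_force: 0.0
```

Run:
```python
from h import *
o=bot.get_obs();print(o["time_s"],o["tcp_pos"],o["width"])
p=optics.get_image("wrist");w=p["frame"];t=optics.get_image("top");f=t["frame"];c=cloud(t)
m=(c[...,2]>.055)&(c[...,2]<.072)&(c[...,0]>.44)&(c[...,0]<.7)&(c[...,1]>.05)&(c[...,1]<.17);print(rect(c[m]))
cv2.imwrite("pics/end.png",np.hstack([w[:,:400],cv2.resize(f[130:330,220:420],(400,400))]))
```

```text
19.45 [0.45558257 0.31280313 0.24809475] 1.000206773503174
(array([561.7, 107.3]), array([180.8,  46.4]), 7.45)
```

View pics/end.png

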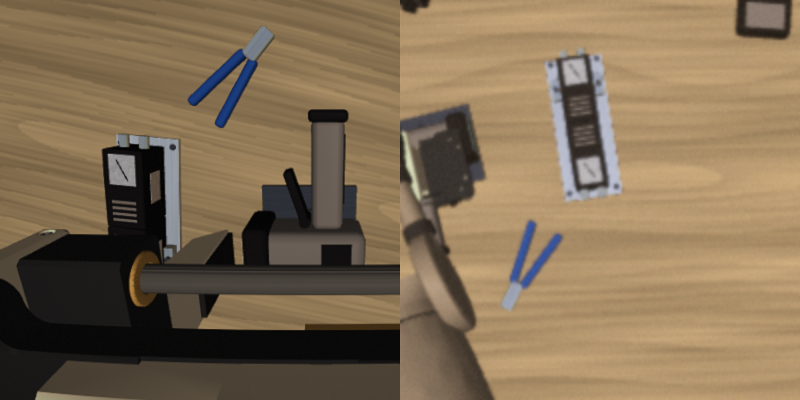

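The pair is still flush (right half, around (580,120)) and the trigger has sprung back out (left half, (297,197)). Handing in.

```bash
python3 -c "
from cell import finish_job
print(finish_job())"
```

```text
the job is handed in; nothing more can be done
None
```

Job handed in: the module stands flush on the plate and let go, and the scanner trigger was squeezed fully for over a second and released; `finish_job()` returned no verdict.

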